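Tip the orange marker out of its tube

TASK

In this T-shirt print shop the fabric markers sit too deep in their clear tip-out tubes to be gripped. Tip the tube that holds the orange marker over, by its red side bar, until the marker slides out into the grey catch tray in front of it, then stand that tube back upright and let go. Leave the tube with the blue marker standing.

Things in the scene. Friction and masses are not known exactly. Their poses are not given: they have to be found in the camera images.
- orange_marker_mid (a point): Stubby fabric marker, 85 mm long, 20 to 22 mm thick, orange with two thin white rings, about 30 g; the point is its centre, half-way along, z from tip to cap. It starts upright on the floor of a clear tube that is 42 mm square outside, 34 mm inside and 150 mm long, its top 55 to 65 mm below the tube's mouth. A twin tube holds a blue marker; which is left or right varies.
- orange_stand: Fixed grey stand of the orange marker's tube. Origin on the work surface right under the hinge; z up, x the way the tube tips (away from the robot), y left. Hinge line parallel to y at x 0, z 125 mm. Upright tube: axis at x -21, y 0, mouth at z 255. Bracket on the -y side, z up to 142. Open grey catch tray: inside x 31 to 283, y -65 to 65, floor z 11, rim z 51 (all mm).
- orange_tube (a joint): Tilt of this tube, rad: 0 upright, 2.1 fully over, mouth 30 degrees downward (stops); there the smooth marker slides out by itself. Stiff: stays where left, 1 to 3 N at its bar. The bar: red, round, 12 mm thick, parallel to the stand's y from y 21 to 102 mm, turns with the tube; upright it is at x -21, z 230 mm. Take it from above across its thickness near y 75 mm.
- blue_tube (a joint): Tilt in rad of the twin tube, which holds the blue marker: 0 upright. It is to stay standing.

How it is judged (in metres and radians):
On the way:
1. the orange marker has slid out of its tube into the catch tray in front of it (x of orange_marker_mid in the frame of orange_stand between 0.03 and 0.284 m and y of orange_marker_mid in the frame of orange_stand between -0.066 and 0.066 m and height (world z) of orange_marker_mid below 0.055 m), for 0.2 s.
At the end, for the whole second after the job is handed in: The orange marker lies in the catch tray of its own stand (its centre within the tray's walls and below 55 mm), its tube is back within about 11 degrees (0.2 rad) of upright and still, and the blue marker's tube stands within 0.2 rad of upright (all of step 1 and value of joint each of orange_tube, blue_tube below 0.2 rad and velocity of joint orange_tube between -0.05 and 0.05 rad/s); the robot touches nothing.
It fails at once if the tube with the blue marker is tipped (more than 0.35 rad) (value of joint blue_tube above 0.35 rad).
It also fails if it takes over 51 s, if anything falls off the work surface, if the arm or the gripper's body presses on something with over 40 N, if the wrist force passes 120 N, or if a joint passes its speed limit or range.

ROBOT

A 6-joint arm with a two-finger parallel gripper is mounted at the origin on the work surface. World frame = base frame: x ahead of the robot, y to its left, z up, the work surface at z = 0. Lengths are in mm, angles in degrees, forces in N, time in s.
With the tool pointing down it reaches from about 350 to 850 mm from the base axis. Payload 8.1 kg.
Tool frame: the origin (TCP) lies between the finger pads; the fingertips stand 11 mm ahead of it and the grasp point (between the pads) lies 8 mm behind it; z points along the fingers, y is the line along which they close (so a half turn about z gives the same grasp; the last joint's range is limited). The gripper opens to 85 mm and grips with 20 to 120 N. Pads are 22 mm wide; open, the fingers measure 114 mm over their backs; the gripper's body (76 mm by 85 mm) begins 54 mm behind the grasp point. The pads swing forward as they close: fully open they stand 13 mm farther back than shut.
Start: joints at [70.451, 7.471, 85.268, -0, 87.261, -4.893], TCP at [151.789, 580.487, 242.292] pointing down, gripper open.
Joint ranges: [-169.43, 169.43], [-51.17, 129.36], [1.28, 143.12], [-76.62, 256.62], [0, 156.53], [-152.29, 152.29]. Speed limits (degrees/s): [136.94, 136.94, 159.86, 180, 180, 180].

INTERFACE

Orientations are given as [roll, pitch, yaw] about the fixed x, y, z axes, in that order (R = Rz(yaw) Ry(pitch) Rx(roll)).
In Python, from bench import r, snapshot, get_calibration gives the robot as it stands.
- The arm moves only by the tool step_arm, never from a script. Its argument "rows" is a list of rows, each a list of 2 entries, a list of its own where there are three numbers: the shift along the tool's x, y, z in mm, then the turn about the tool's z in degrees. In form: [[[tx, ty, tz], yaw], ...]. A call has 1 to 12 rows; each row is the pose to reach, as a shift and turn from the pose commanded when the call began, along the tool's axes at that moment; what a row does not reach only later rows make up. A row lasts 1/10 s, in which the tool goes at most 50 mm and 8.59 degrees, less where a joint would pass 70% of its speed; a pose out of reach is approached as far as the arm can. A call with a gripper value outside its range is refused whole. "fingers" is the opening, from 0 (shut) to 1 (fully open), set as the call begins (left out, the last holds). The fingers move at their own pace and stop on an object; "squeeze" is the grip in N (left out, the last holds). Time passes only in rows, so rows that repeat a pose let the fingers close. It gives the time, the measured TCP pose, the force, the opening and the grip force at its end, in the units of the state.
- r.sense(): the state, without advancing time (a new reading comes with each control period).
- snapshot(name): name is "scene" or "side" or "wrist"; returns the picture (400x640x3 uint8, blue, green, red); there is no depth.
- get_calibration(name): a dict with "fovy" (degrees; the focal length in pixels is half the picture's height over the tangent of half this angle, whatever the lens; pixels are square), "cx", "cy" (the principal point, pixels), "eye" and "orientation" of the camera in the world. Camera axes: x right, y up, looking along -z (the intrinsics and any distortion apply to the point x, -y, -z); pixel columns grow to the right and rows downward; lengths in mm; the calibration is good to about 2 mm. A picture is of the moment at which its call begins: read the wrist's pose just before it. get_calibration takes no time and is no camera call; for the wrist camera it gives the pose at the moment of the call.
- r.hand_in(): hands the job in; it is judged then, once.
The state is a dict: "time": time; "joint_pos": joint angles; "qd": joint speeds; "joint_efforts": joint torques, N m; "tool_pos": TCP position; "tcp_rot": TCP orientation; "ft_force": force on the tool from outside, world axes, zero at the start; "wrist_torque": the same for the moment, N m; "finger_gap": finger opening in mm; "grip_force": force on a finger pad.
Only numpy, scipy, OpenCV 4.12 (cv2) and the standard library are available. Lean on these libraries where they do the work, as an engineer would, in place of code of your own. Each camera call takes 0.05 s, during which the arm holds its last target. There are 200 camera calls.

## Working session

There is one attempt and no reset: what is moved stays moved. The work goes in short steps, Python scripts to look and compute and a tool call to move; the robot and the scene stay as the last step left them, time stands still between calls to the robot, and variables do not carry over. Pictures are saved under pics/ and viewed, at most 10 in all, crops included, and the job is handed in when it is done.

Besides the shell and the picture viewer there is one more tool, called after "Call:" as a command line: name --argument value ..., lists and objects as JSON in quotes. step_arm: Moves the arm, as the interface text tells. Its arguments: {"type":"object","properties":{"rows":{"type":"array"},"fingers":{"type":"number"},"squeeze":{"type":"number"}},"required":["rows"]}

```bash
mkdir -p pics; python3 - <<'E'
from bench import r,snapshot,get_calibration
import cv2
for n in("scene","side"):
    im=snapshot(n);cv2.imwrite(f"pics/{n}0.png",im);print(n,get_calibration(n))
s=r.sense();print(s["time"],s["tool_pos"],s["tcp_rot"],s["finger_gap"])
E
```

```text
scene {'fovy': 47.820549159568316, 'cx': 314.9559019796003, 'cy': 198.77543513546834, 'eye': array([ 797.90130373, -447.41723918,  577.11655328]), 'orientation': array([47.37788489, -0.08246362, 33.62465427])}
side {'fovy': 42.77384007291312, 'cx': 313.67145570599195, 'cy': 200.40270214508857, 'eye': array([ 265.95233306, -702.62058456,  527.70284584]), 'orientation': array([ 60.31413717,   1.29595059, -19.66007633])}
0.1 [151.62927216 580.01395167 241.3289884 ] [-1.79901526e+02 -8.18898925e-03  1.65342462e+02] 85.33303607674479
```

View pics/scene0.png

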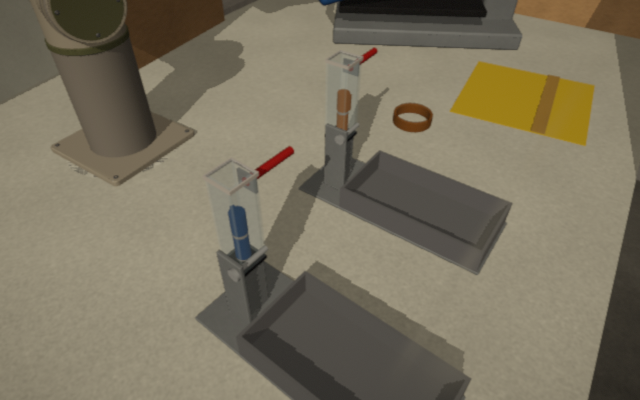

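View pics/side0.png

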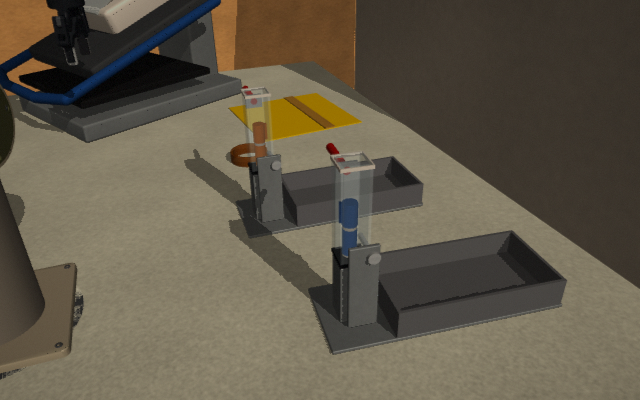

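The orange tube is the far (left) one. In the scene picture its bar runs from about (350,65) to (376,52). I'll zoom in for corner pixels.

```bash
python3 - <<'E'
import cv2,numpy as np
a=cv2.imread("pics/scene0.png")[40:270,290:520];b=cv2.imread("pics/side0.png")[75:245,225:435]
cv2.imwrite("pics/z1.png",cv2.resize(a,(600,600),interpolation=cv2.INTER_CUBIC))
cv2.imwrite("pics/z2.png",cv2.resize(b,None,fx=3,fy=3,interpolation=cv2.INTER_CUBIC))
E
```

```text
(no output)
```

View pics/z1.png

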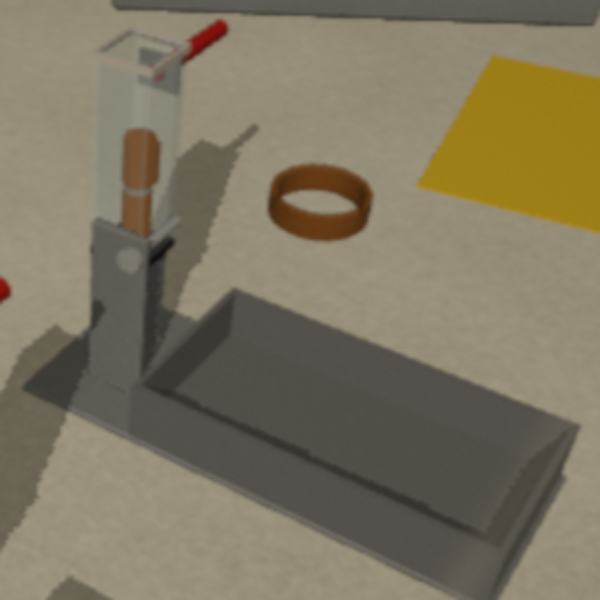

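View pics/z2.png

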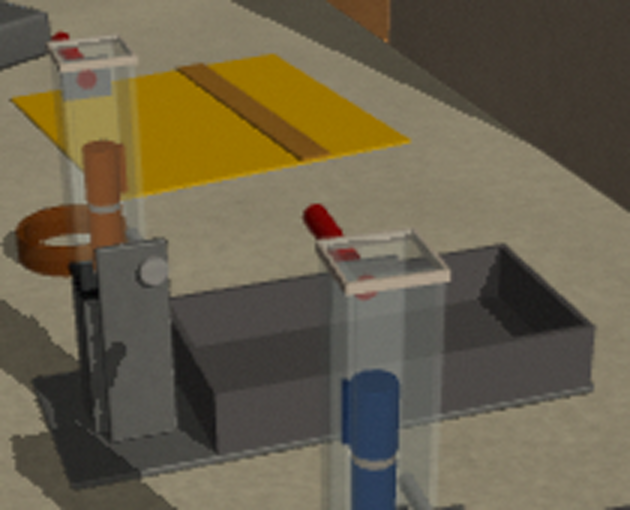

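Both crops show clear mouth corners, tray rim corners and the bar end. I'll fit the stand pose (x, y, yaw) to them.

```bash
cat >h.py <<'E'
import numpy as np
from scipy.spatial.transform import Rotation as R
def proj(P,c):
    f=200/np.tan(np.radians(c["fovy"]/2))
    q=(np.atleast_2d(P)-c["eye"])@R.from_euler("xyz",c["orientation"],degrees=True).as_matrix()
    return np.c_[c["cx"]+f*q[:,0]/-q[:,2],c["cy"]-f*q[:,1]/-q[:,2]]
def S(P,p):
    return R.from_euler("z",p[2]).apply(np.atleast_2d(P))+[p[0],p[1],0]
E
python3 - <<'E'
from h import *
from bench import get_calibration
from scipy.optimize import least_squares
m=[(-42,-21,255),(-42,21,255),(0,21,255),(0,-21,255)]
t=[(29.5,66.5,51),(284.5,66.5,51),(284.5,-66.5,51),(29.5,-66.5,51)]
P1=np.array(m+t[:2]+[(-21,102,230)],float);U1=np.array([(97,52),(130,33),(184,47),(150,75),(236,290),(578,428),(222,27)])*230/600+[290,40]
P2=np.array(m+t,float);U2=np.array([(57,68),(50,43),(126,38),(136,63),(172,297),(502,246),(592,327),(216,390)])/3+[225,75]
c1,c2=get_calibration("scene"),get_calibration("side")
f=lambda p:np.r_[proj(S(P1,p),c1)-U1,proj(S(P2,p),c2)-U2].ravel()
s=least_squares(f,[500,200,0],loss="soft_l1",x_scale=[100,100,.1]);p=s.x;print(p,np.degrees(p[2]));print(f(p).reshape(-1,2).round(1))
print("bar75",S((-21,75,230),p),"tip dir",S((1,0,0),[0,0,p[2]]))
E
```

```text
[ 4.78719521e+02  1.47052570e+02 -3.73806598e-02] -2.1417540404531046
[[-1.8 -1.2]
 [ 0.1 -3.2]
 [ 1.2 -1.9]
 [ 0.1 -2.9]
 [-1.   0.1]
 [-1.4 -0.2]
 [-0.6 -0.4]
 [ 3.  -1.3]
 [ 0.7 -0.1]
 [-1.3 -1.1]
 [ 0.8 -2.5]
 [-0.8  1.3]
 [ 1.8  0.2]
 [ 0.8 -0.1]
 [ 2.3  0.8]]
bar75 [[460.53708802 222.78498801 230.        ]] tip dir [[ 0.99930142 -0.03737195  0.        ]]
```

Call:
step_arm --rows '[[[0,0,-50],0],[[-389,-267,-60],77],[[-389,-267,-60],77],[[-389,-267,-60],77],[[-389,-267,-60],77],[[-389,-267,-60],77],[[-389,-267,-60],77],[[-389,-267,-60],77],[[-389,-267,-60],77],[[-389,-267,-60],77],[[-389,-267,-60],77],[[-389,-267,-60],77]]' --fingers 0.6 --squeeze 20

```text
time: 1.3
tool_pos: [462.1, 221.1, 301.7]
tcp_rot: [-180.0, 0.1, 88.1]
ft_force: [0.1, -0.1, -0.4]
finger_gap: 50.9
grip_force: 0.0
```

```bash
python3 - <<'E'
from h import *
from bench import r,snapshot,get_calibration
import cv2
for n in("wrist","scene"):
    c=get_calibration(n);im=snapshot(n);np.save(n+"c.npy",c,allow_pickle=True)
    b,g,rr=[im[...,i].astype(int) for i in range(3)]
    m=(rr>90)&(g<rr*.3)&(b<rr*.3)
    k,l,st,ce=cv2.connectedComponentsWithStats(m.astype(np.uint8));print(n,st[1:][st[1:,4]>15],ce[1:][st[1:,4]>15])
    p=[478.72,147.05,-.03738]
    print("pred axis",proj(S([(-21,21,230),(-21,75,230),(-21,102,230)],p),c).round(1).tolist())
    cv2.imwrite(f"pics/{n}1.png",im)
s=r.sense();print(s["time"],s["tool_pos"],s["tcp_rot"],get_calibration("wrist"))
E
```

```text
wrist [[ 303  174   15   96 1094]] [[309.71023766 214.93053016]]
pred axis [[311.7, 274.1], [311.9, 212.6], [311.9, 178.2]]
scene [[363  49  14  13  71]
 [259 147  34  26 274]] [[369.25352113  54.04225352]
 [275.82846715 159.81386861]]
pred axis [[349.9, 67.1], [366.6, 55.4], [374.5, 50.0]]
1.4 [460.42039091 223.53423498 301.81251818] [-1.79934914e+02 -1.28321167e-03  8.82833539e+01] {'fovy': 69.96714353240483, 'cx': 314.14000537274995, 'cy': 198.59944775489785, 'eye': array([463.12438816, 302.67280174, 434.41903588]), 'orientation': array([-17.95617152,   0.07799889,  -1.68757136])}
```

View pics/wrist1.png

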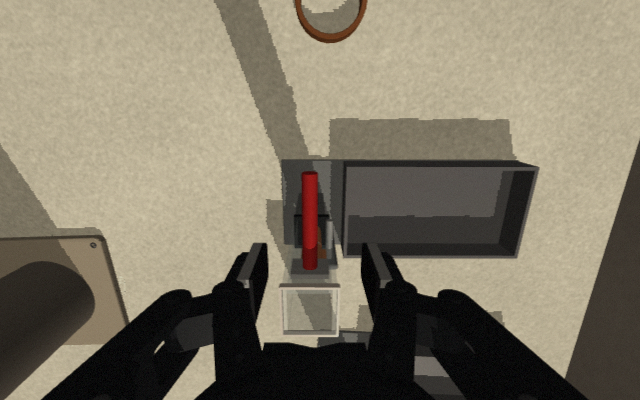

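The wrist view shows the red bar centred at x 310, from row 172 to 270, and the pads straddling it. That puts the bar at x of about 459 mm, 1.5 mm off the fit. Going down, then closing.

Call:
step_arm --rows '[[[0,-1.5,30],0],[[0,-1.5,60],0],[[0,-1.5,80],0],[[0,-1.5,80],0],[[0,-1.5,80],0]]'

```text
time: 1.9
tool_pos: [458.3, 224.7, 222.6]
tcp_rot: [-180.0, 0.0, 88.4]
ft_force: [-0.1, -0.6, 0.5]
finger_gap: 51.1
grip_force: 0.0
```

Call:
step_arm --rows '[[[0,0,0],0],[[0,0,0],0],[[0,0,0],0],[[0,0,0],0],[[0,0,0],0],[[0,0,0],0],[[0,0,0],0],[[0,0,0],0]]' --fingers 0 --squeeze 20

```text
time: 2.7
tool_pos: [459.6, 224.2, 223.7]
tcp_rot: [179.9, -0.1, 88.3]
ft_force: [-1.8, 0.6, 7.2]
finger_gap: 11.0
grip_force: 20.7
```

```bash
python3 - <<'E'
import numpy as np
a=lambda d:107.08*np.array([np.sin(np.radians(d-11.31)),np.cos(np.radians(d-11.31))])
for s,e in((0,60),(60,119),(119,60),(60,0)):
    print(s,e,[[0,*[float(x) for x in ((a(t)-a(s))*[1,-1]).round(1)]] for t in np.linspace(s,e,13)[1:]])
E
```

```text
0 60 [[0, 9.2, -1.4], [0, 18.6, -2.1], [0, 27.9, -1.9], [0, 37.2, -0.9], [0, 46.3, 1.0], [0, 55.3, 3.6], [0, 64.0, 6.9], [0, 72.4, 11.1], [0, 80.4, 15.9], [0, 87.9, 21.4], [0, 95.0, 27.6], [0, 101.4, 34.3]]
60 119 [[0, 5.8, 7.2], [0, 10.9, 14.8], [0, 15.3, 22.8], [0, 19.1, 31.2], [0, 22.1, 39.9], [0, 24.4, 48.8], [0, 25.9, 57.8], [0, 26.6, 67.0], [0, 26.5, 76.2], [0, 25.6, 85.3], [0, 24.0, 94.4], [0, 21.6, 103.2]]
119 60 [[0, 2.4, -8.9], [0, 4.1, -17.9], [0, 4.9, -27.0], [0, 5.0, -36.2], [0, 4.3, -45.4], [0, 2.8, -54.5], [0, 0.5, -63.4], [0, -2.5, -72.0], [0, -6.2, -80.4], [0, -10.7, -88.5], [0, -15.8, -96.1], [0, -21.6, -103.2]]
60 0 [[0, -6.5, -6.7], [0, -13.5, -12.9], [0, -21.0, -18.4], [0, -29.0, -23.2], [0, -37.4, -27.4], [0, -46.1, -30.7], [0, -55.1, -33.4], [0, -64.3, -35.2], [0, -73.5, -36.2], [0, -82.9, -36.4], [0, -92.2, -35.7], [0, -101.4, -34.3]]
```

Call:
step_arm --rows '[[[0,9.2,-1.4],0],[[0,18.6,-2.1],0],[[0,27.9,-1.9],0],[[0,37.2,-0.9],0],[[0,46.3,1.0],0],[[0,55.3,3.6],0],[[0,64.0,6.9],0],[[0,72.4,11.1],0],[[0,80.4,15.9],0],[[0,87.9,21.4],0],[[0,95.0,27.6],0],[[0,101.4,34.3],0]]'

```text
time: 3.9
tool_pos: [561.0, 220.6, 187.4]
tcp_rot: [180.0, 0.0, 88.3]
ft_force: [-2.0, -1.2, 1.4]
finger_gap: 11.0
grip_force: 20.5
```

Forces are low, so I'm carrying on to full tilt.

Call:
step_arm --rows '[[[0,5.8,7.2],0],[[0,10.9,14.8],0],[[0,15.3,22.8],0],[[0,19.1,31.2],0],[[0,22.1,39.9],0],[[0,24.4,48.8],0],[[0,25.9,57.8],0],[[0,26.6,67.0],0],[[0,26.5,76.2],0],[[0,25.6,85.3],0],[[0,24.0,94.4],0],[[0,21.6,103.2],0]]'

```text
time: 5.1
tool_pos: [580.9, 220.4, 84.7]
tcp_rot: [-179.9, 0.0, 88.4]
ft_force: [-14.6, -4.0, 33.0]
finger_gap: 10.9
grip_force: 23.0
```

Call:
step_arm --rows '[[[0,0,0],0],[[0,0,0],0],[[0,0,0],0],[[0,0,0],0],[[0,0,0],0],[[0,0,0],0],[[0,0,0],0],[[0,0,0],0]]'

```text
time: 5.9
tool_pos: [580.8, 220.6, 84.5]
tcp_rot: [-179.9, -0.0, 88.4]
ft_force: [-9.4, -1.8, 7.5]
finger_gap: 11.0
grip_force: 20.8
```

```bash
python3 - <<'E'
from bench import snapshot
import cv2,numpy as np
a=cv2.resize(snapshot("scene")[100:290,270:530],(400,292),interpolation=cv2.INTER_CUBIC);b=cv2.resize(snapshot("side")[70:260,215:475],(400,292),interpolation=cv2.INTER_CUBIC)
cv2.imwrite("pics/t2.png",np.hstack([a,b]))
E
```

```text
(no output)
```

View pics/t2.png

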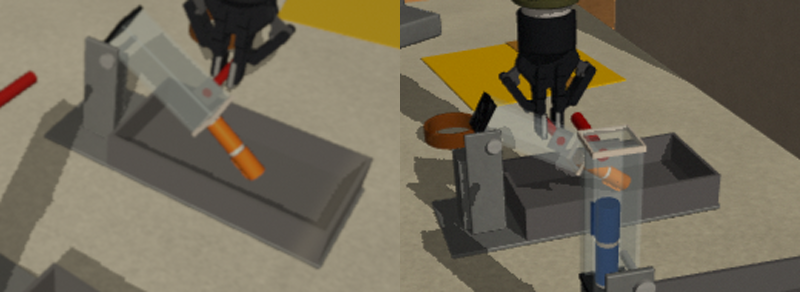

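The marker has come mostly out of the mouth. Its tip is at about (255,175) in the left crop, leaning down into the tray. I'll wait and see if it is still sliding.

```bash
cat >om.py <<'E'
from bench import snapshot
import cv2,numpy as np
def om(n,box):
    im=snapshot(n);x0,y0,x1,y1=box;c=im[y0:y1,x0:x1]
    h=cv2.cvtColor(c,cv2.COLOR_BGR2HSV);m=cv2.inRange(h,(5,190,120),(16,255,255))
    k,l,st,ce=cv2.connectedComponentsWithStats(m);i=1+st[1:,4].argmax();return (st[i]+[x0,y0,0,0,0]).tolist(),(ce[i]+[x0,y0]).round(1).tolist()
def go():print(om("scene",(380,130,530,290)),om("side",(270,160,440,260)))
E
python3 -c "
from om import go
go()"
```

```text
Traceback (most recent call last):
  File "om.py", line 7, in go
    def go():print(om("scene",(380,130,530,290)),om("side",(270,160,440,260)))
                                                 ~~^^^^^^^^^^^^^^^^^^^^^^^^^^
  File "om.py", line 6, in om
    k,l,st,ce=cv2.connectedComponentsWithStats(m);i=1+st[1:,4].argmax();return (st[i]+[x0,y0,0,0,0]).tolist(),(ce[i]+[x0,y0]).round(1).tolist()
                                                      ~~~~~~~~~~~~~~~^^
ValueError: attempt to get argmax of an empty sequence
```

Call:
step_arm --rows '[[[0,0,0],0],[[0,0,0],0],[[0,0,0],0],[[0,0,0],0],[[0,0,0],0],[[0,0,0],0],[[0,0,0],0],[[0,0,0],0],[[0,0,0],0],[[0,0,0],0]]'

```text
time: 7.1
tool_pos: [580.8, 220.6, 84.5]
tcp_rot: [-179.9, -0.0, 88.4]
ft_force: [-9.5, -2.6, 7.8]
finger_gap: 11.3
grip_force: 20.8
```

```bash
python3 -c "
from om import go
go()"
```

```text
Traceback (most recent call last):
  File "om.py", line 7, in go
    def go():print(om("scene",(380,130,530,290)),om("side",(270,160,440,260)))
                                                 ~~^^^^^^^^^^^^^^^^^^^^^^^^^^
  File "om.py", line 6, in om
    k,l,st,ce=cv2.connectedComponentsWithStats(m);i=1+st[1:,4].argmax();return (st[i]+[x0,y0,0,0,0]).tolist(),(ce[i]+[x0,y0]).round(1).tolist()
                                                      ~~~~~~~~~~~~~~~^^
ValueError: attempt to get argmax of an empty sequence
```

```bash
python3 - <<'E'
from bench import snapshot
import cv2,numpy as np
s=snapshot("scene");cv2.imwrite("pics/t3s.png",s)
a=cv2.resize(s[100:290,270:530],(400,292),interpolation=cv2.INTER_CUBIC);b=cv2.resize(snapshot("side")[70:260,215:475],(400,292),interpolation=cv2.INTER_CUBIC)
cv2.imwrite("pics/t3.png",np.hstack([a,b]))
E
```

```text
(no output)
```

View pics/t3.png

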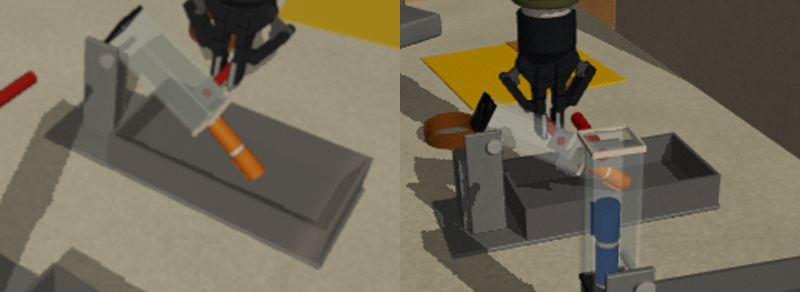

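The marker is at rest with its tip on the tray floor and its tail on the tube's lip, its centre well outside the tube. Raising the tube slowly should draw the lip away from it.

Call:
step_arm --rows '[[[0,1.2,-4.4],0],[[0,2.4,-8.9],0],[[0,3.3,-13.4],0],[[0,4.1,-17.9],0],[[0,4.6,-22.4],0],[[0,4.9,-27.0],0],[[0,5.0,-31.6],0],[[0,5.0,-36.2],0],[[0,4.7,-40.8],0],[[0,4.3,-45.4],0],[[0,3.6,-50.0],0],[[0,2.8,-54.5],0]]'

```text
time: 8.5
tool_pos: [584.6, 220.4, 139.4]
tcp_rot: [-180.0, -0.0, 88.4]
ft_force: [-4.9, 2.0, -4.2]
finger_gap: 10.9
grip_force: 20.4
```

```bash
python3 - <<'E'
from bench import snapshot
import cv2,numpy as np
s=snapshot("scene")
a=cv2.resize(s[100:290,270:530],(400,292),interpolation=cv2.INTER_CUBIC);b=cv2.resize(snapshot("side")[70:260,215:475],(400,292),interpolation=cv2.INTER_CUBIC)
cv2.imwrite("pics/t4.png",np.hstack([a,b]))
E
```

```text
(no output)
```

View pics/t4.png

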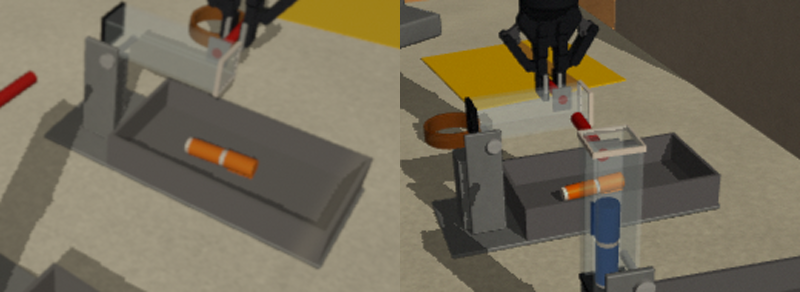

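The marker lies flat in the tray (about (220,157) in the left crop) and the tube is empty. Next I'll stand the tube back up.

Call:
step_arm --rows '[[[0,-2.3,-8.9],0],[[0,-5.3,-17.5],0],[[0,-9.0,-25.9],0],[[0,-13.5,-34.0],0],[[0,-18.6,-41.6],0],[[0,-24.4,-48.7],0]]'

```text
time: 9.2
tool_pos: [561.4, 221.2, 190.0]
tcp_rot: [179.8, -0.1, 88.3]
ft_force: [4.6, 5.1, -1.9]
finger_gap: 11.0
grip_force: 19.7
```

Call:
step_arm --rows '[[[0,-6.5,-6.7],0],[[0,-13.5,-12.9],0],[[0,-21.0,-18.4],0],[[0,-29.0,-23.2],0],[[0,-37.4,-27.4],0],[[0,-46.1,-30.7],0],[[0,-55.1,-33.4],0],[[0,-64.3,-35.2],0],[[0,-73.5,-36.2],0],[[0,-82.9,-36.4],0],[[0,-92.2,-35.7],0],[[0,-101.4,-34.3],0]]'

```text
time: 10.4
tool_pos: [460.2, 224.4, 225.0]
tcp_rot: [179.7, -0.1, 88.3]
ft_force: [2.0, 5.0, 5.7]
finger_gap: 11.2
grip_force: 21.5
```

Call:
step_arm --rows '[[[0,0,0],0],[[0,0,0],0],[[0,0,0],0]]'

```text
time: 10.7
tool_pos: [459.8, 224.4, 224.8]
tcp_rot: [179.8, -0.1, 88.4]
ft_force: [-2.4, 4.6, 8.1]
finger_gap: 11.1
grip_force: 21.6
```

Back at the start pose. I'll open partway, then rise straight up.

Call:
step_arm --rows '[[[0,0,0],0],[[0,0,0],0],[[0,0,0],0],[[0,0,0],0],[[0,0,0],0],[[0,0,0],0]]' --fingers 0.6

```text
time: 11.3
tool_pos: [459.0, 223.7, 222.1]
tcp_rot: [-180.0, 0.0, 88.3]
ft_force: [0.2, -0.4, -0.3]
finger_gap: 51.7
grip_force: 0.0
```

Call:
step_arm --rows '[[[0,0,-20],0],[[0,0,-50],0],[[0,0,-80],0],[[0,0,-110],0],[[0,0,-110],0],[[0,0,-110],0],[[0,0,-110],0]]'

```text
time: 12.0
tool_pos: [458.7, 223.6, 331.0]
tcp_rot: [-179.9, 0.0, 88.3]
ft_force: [0.2, -0.3, -1.3]
finger_gap: 51.4
grip_force: 0.0
```

```bash
python3 - <<'E'
from bench import snapshot
import cv2,numpy as np
a=cv2.resize(snapshot("scene")[30:290,200:530],(400,315));b=cv2.resize(snapshot("side")[60:320,215:545],(400,315))
cv2.imwrite("pics/t5.png",np.hstack([a,b]))
E
```

```text
(no output)
```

View pics/t5.png

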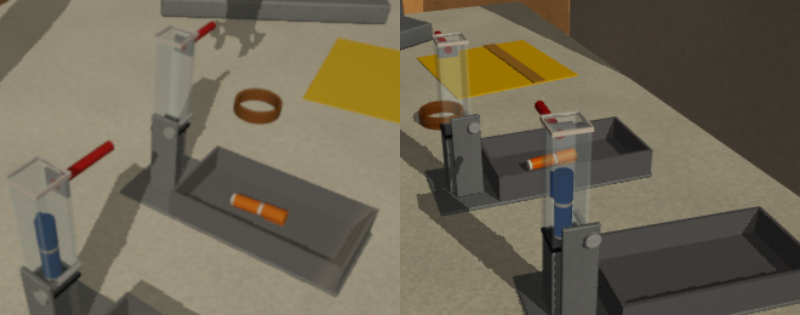

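The orange marker is in the tray (about (258,208) in the left crop). Its tube is empty and upright, the blue tube is standing, and the gripper is clear.

```bash
python3 -c "
from bench import r
print(r.hand_in())"
```

```text
the job is handed in; nothing more can be done
None
```

The job is handed in at about 12 s: the last pictures show the orange marker in its catch tray, its tube upright and released, and the blue tube still standing; hand-in returned no verdict.

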